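# Gauge a core pin through shrinking rings and set the size pointer

### The arm

A 6-joint arm with a two-finger parallel gripper is mounted at the origin on the work surface. World frame = base frame: x ahead of the robot, y to its left, z up, the work surface at z = 0. Lengths are in m, angles in rad, forces in N, time in s.
With the tool pointing down it reaches from about 0.3 to 0.85 m from the base axis. Payload 4.2 kg.
Tool frame: the origin (TCP) lies at the very end of the fingers, on their centre line; the grasp point (between the pads) lies 19 mm behind it; z points along the fingers, y is the line along which they close (so a half turn about z gives the same grasp; the last joint's range is limited). The gripper opens to 91 mm and grips with 3 to 60 N. Pads are 32 mm wide; open, the fingers measure 118 mm over their backs; the gripper's body (76 mm by 178 mm) begins 60 mm behind the grasp point.
Start: joints at [1.195, 0.32, 1.565, -0, 1.257, -0.02], TCP at [0.2, 0.539, 0.214] pointing down, gripper open.
Joint ranges: [-3.11, 3.11], [-0.84, 2.01], [0.21, 2.61], [-1.34, 4.49], [0.05, 2.63], [-2.56, 2.56]. Speed limits (rad/s): [2.57, 2.57, 3.14, 3.14, 3.14, 3.14].

### API

Orientations are given as a unit quaternion [w, x, y, z].
In Python, from cell import r, eyes, nets gives the robot as it stands. The module is installed in compiled form; this text tells all that it offers.
- The arm moves only by the tool drive_tool, never from a script. Its argument "plan" is a list of rows, each a list of 6 numbers: the shift along the world's x, y, z in units of 30 mm (1.0 is 30 mm), then the turn, a rotation vector about the world's x, y, z in rad. A call has 1 to 5 rows; each row is the pose to reach, as a shift and turn from the pose commanded when the call began; what a row does not reach only later rows make up. A row lasts 1/8 s, in which the tool goes at most 62.5 mm and 10.7 degrees, less where a joint would pass 70% of its speed; a pose out of reach is approached as far as the arm can. A call with a gripper value outside its range is refused whole. "gripper" is the opening, from 0 (shut) to 1 (fully open), set as the call begins (left out, the last holds). The fingers move at their own pace and stop on an object; "grip_force" is the grip in N (left out, the last holds). Time passes only in rows, so rows that repeat a pose let the fingers close. It gives the time, the measured TCP pose, the force, the opening and the grip force at its end, in the units of the state.
- r.sense(): the state, without advancing time (a new reading comes with each control period).
- eyes.read_camera(name): name is "side" or "top"; returns the picture (384x512x3 uint8, red, green, blue); there is no depth.
- eyes.camera_params(name): a dict with "fx", "fy", "cx", "cy" (pixels), "R" (3x3) and "t" (3): a world point X has camera coordinates R X + t. Camera axes: x right, y down, z forward; pixel columns grow to the right and rows downward; lengths in m; the calibration is good to about 2 mm. A picture is of the moment at which its call begins. camera_params takes no time and is no camera call.
- r.sign_off(): hands the job in; it is judged then, once.
Trained networks look in the newest picture that a camera, given by its name, has taken for a name from the list of things; names that differ only in an ending like _2 or _b are one class to them, and where a whole thing is asked for, a point or a joint stands for the part that bears it (a point fixed in the world has none). Each returns a list of dicts, best first, with "p" (0 to 1); they miss things now and then, are a little off and sometimes report something else, mostly with a low value. They report only what shows in the picture. A call takes as long as a camera call. They do not tell look-alikes from the thing itself.
- nets.regions_of(camera, query): "region" (384x512 bool, what is visible of it).
- nets.landmark_of(camera, query): "location" ([x, y, z] in m, in the coordinates of the camera as it stood for that picture, good to about 4 mm: a listed point, or the origin of a listed thing).
The state is a dict: "t": time; "joints": joint angles; "qd": joint speeds; "tau": joint torques, N m; "eef_pos": TCP position; "eef_rot": TCP orientation; "contact_force": force on the tool from outside, world axes, zero at the start; "wrist_torque": the same for the moment, N m; "opening": finger opening in m; "grasp_force": force on a finger pad.
Only numpy, scipy, OpenCV 4.12 (cv2) and the standard library are available. Lean on these libraries where they do the work, as an engineer would, in place of code of your own. Each camera call takes 0.05 s, during which the arm holds its last target. There are 200 camera calls.

### The job

Take the core pin from the orange seat of the rack and feed it, nose first, through the rings of the gauge from the large end until a ring that is too small stops it, pressing gently until the sprung head gives about 4 mm, well short of its end stop, and leave the pin lying there with its nose against that ring. Then slide the orange pointer to stand beside the ring that stopped the pin. Leave the other two pins in the rack.

Things in the scene. Friction and masses are not known exactly. Their poses are not given: they have to be found in the camera images.
- pin_a_shank (a point): one of three core pins of the same build: black square shank 30 x 30 mm and 70 mm long, then a round steel nose 105 mm long. The noses are 30, 25 and 20 mm thick (each size once); which pin has which nose is not told and changes nothing in the shank. 0.25 kg or so, balanced within 15 mm of the shank's centre. This point: centre of the shank; y points along the pin towards the nose, z up as it lies in the rack
- pin_a_tip (a point): centre of that pin's flat nose end, 140 mm from the shank's centre along y
- pin_a: the same pin as a whole; its origin and axes are those of the shank's centre
- pin_b_shank (a point): one of three core pins of the same build: black square shank 30 x 30 mm and 70 mm long, then a round steel nose 105 mm long. The noses are 30, 25 and 20 mm thick (each size once); which pin has which nose is not told and changes nothing in the shank. 0.25 kg or so, balanced within 15 mm of the shank's centre. This point: centre of the shank; y points along the pin towards the nose, z up as it lies in the rack
- pin_b_tip (a point): centre of that pin's flat nose end, 140 mm from the shank's centre along y
- pin_b: the same pin as a whole; its origin and axes are those of the shank's centre
- pin_c_shank (a point): one of three core pins of the same build: black square shank 30 x 30 mm and 70 mm long, then a round steel nose 105 mm long. The noses are 30, 25 and 20 mm thick (each size once); which pin has which nose is not told and changes nothing in the shank. 0.25 kg or so, balanced within 15 mm of the shank's centre. This point: centre of the shank; y points along the pin towards the nose, z up as it lies in the rack
- pin_c_tip (a point): centre of that pin's flat nose end, 140 mm from the shank's centre along y
- pin_c: the same pin as a whole; its origin and axes are those of the shank's centre
- marked_seat (a point): the orange seat at one end of the grey pin rack: this point is where the shank's centre of the pin to be gauged lies at the start, 36 mm above the table. y runs along the pin to its nose, the grey seats with the other two pins follow at 65 mm pitch along +x. Each shank rests on two supports 15 mm high (9 mm thick, lips 6 mm higher at its sides) under its ends; between the supports, 49 mm apart, the fingers have room down to the rack's 6 mm base
- ring1 (a point): ring 1 of the gauge, counted from the entry (bore 32.4 mm, grey): centre of the bore in its entry face. y points along the row, the way a pin is pushed; z up. Upright plates 56 mm wide, 8 mm thick, top 31.5 mm above the bore's centre, at 30 mm pitch, all on one sprung head
- ring2 (a point): ring 2 of the gauge, counted from the entry (bore 27.4 mm, yellow): centre of the bore in its entry face. y points along the row, the way a pin is pushed; z up. Upright plates 56 mm wide, 8 mm thick, top 31.5 mm above the bore's centre, at 30 mm pitch, all on one sprung head
- ring3 (a point): ring 3 of the gauge, counted from the entry (bore 22.4 mm, blue): centre of the bore in its entry face. y points along the row, the way a pin is pushed; z up. Upright plates 56 mm wide, 8 mm thick, top 31.5 mm above the bore's centre, at 30 mm pitch, all on one sprung head
- ring4 (a point): ring 4 of the gauge, counted from the entry (bore 17.4 mm, red): centre of the bore in its entry face. y points along the row, the way a pin is pushed; z up. Upright plates 56 mm wide, 8 mm thick, top 31.5 mm above the bore's centre, at 30 mm pitch, all on one sprung head
- gauge: the gauge's green base plate, 14 mm thick, from 205 mm before ring 1 to 170 mm behind it, fixed to the table; origin on the table right under the entry face of ring 1, y along the row as above, the ring axis 60 mm above the table. Before ring 1 a fixed aluminium feed rail, 16 mm wide, lies under the axis from y = -175 to -10 mm; its top is 16 mm below the axis, so a shank lying on it has its centre 1 mm below the ring axis, and the fingers pass on both sides of it
- head: the sprung head with the four ring plates; origin on the table under the entry face of ring 1, axes as the gauge
- head_travel (a joint): how far the head with the four rings has been pushed along +y against its spring, m: 0 at rest, 1.5 N per mm, end stop at 0.012; it springs back when let go
- pointer (a joint): travel of the orange size pointer along its rail, m; it grows towards the entry (-y of the gauge); the tab stands at y = 0.135 - value in the gauge's frame; stays where left, about 1.5 N to slide
- pointer_tab (a point): centre of the pointer's upright orange tab (24 mm along x, 12 mm along y, 45 mm tall, top 22.5 mm above this point), on the rail 78 mm to the -x side of the ring axis. Pinch it across y from above, or push it. Axes as the gauge
Mind the look-alikes: they are no part of the job. Leave any red or yellow look-alike of the pin_b alone.

How it is judged:
By the outcome, as a careful person would: the job done as asked, in the order asked, and still so for the second after the job is handed in, with the robot touching nothing.
It also fails if it takes over 54 s, if anything falls off the work surface, if the arm or the gripper's body presses on something with over 40 N, if the wrist force passes 120 N, or if a joint passes its speed limit or range.

## Working session

There is one attempt and no reset: what is moved stays moved. The work goes in short steps, Python scripts to look and compute and a tool call to move; the robot and the scene stay as the last step left them, time stands still between calls to the robot, and variables do not carry over. Pictures are saved under pics/ and viewed, at most 10 in all, crops included, and the job is handed in when it is done.

Besides the shell and the picture viewer there is one more tool, called after "Emit:" as name(argument=value, ...), one argument or row to a line, values as JSON. drive_tool: Moves the arm, as the interface text tells. Its arguments: {"type":"object","properties":{"plan":{"type":"array"},"gripper":{"type":"number"},"grip_force":{"type":"number"}},"required":["plan"]}

```bash
mkdir -p pics; cat > h.py <<'E'
import numpy as np, cv2
from cell import r, eyes, nets
def save(c,n):
    im=eyes.read_camera(c); cv2.imwrite(f'pics/{n}.png',cv2.cvtColor(im,cv2.COLOR_RGB2BGR)); return im
def world(c,p):
    k=eyes.camera_params(c); return np.array(k['R']).T@(np.array(p)-np.array(k['t']))
def pix(c,X):
    k=eyes.camera_params(c); q=np.array(k['R'])@np.array(X)+np.array(k['t']); return np.round([k['fx']*q[0]/q[2]+k['cx'],k['fy']*q[1]/q[2]+k['cy']],1)
def onz(c,u,v,z):
    k=eyes.camera_params(c); R=np.array(k['R']); C=-R.T@np.array(k['t']); d=R.T@np.array([(u-k['cx'])/k['fx'],(v-k['cy'])/k['fy'],1]); return np.round(C+d*(z-C[2])/d[2],4)
def lm(c,q,n=4):
    for d in nets.landmark_of(c,q)[:n]:
        w=world(c,d['location']); print(c,q,round(d['p'],2),np.round(w,4),pix(c,w))
E
python3 - <<'E'
from h import *
a=save('top','t0'); b=save('side','s0')
cv2.imwrite('pics/both.png',cv2.cvtColor(np.vstack([a,b])[:, :],cv2.COLOR_RGB2BGR))
for q in ['marked_seat','pin_a_shank','pin_a_tip','ring1','ring4','gauge','pointer_tab']: lm('top',q)
for q in ['marked_seat','pin_a_shank','pin_a_tip','ring1','ring4','pointer_tab']: lm('side',q)
print(r.sense())
for c in('top','side'):
    k=eyes.camera_params(c);print(c,-np.array(k['R']).T@k['t'],k['fx'])
E
```

```text
top marked_seat 0.83 [ 0.4691 -0.2824  0.0368] [333.  181.4]
top pin_a_shank 0.94 [ 0.5918 -0.302   0.0364] [339.3 138.2]
top pin_a_shank 0.19 [ 0.4634 -0.2781  0.034 ] [331.3 183.5]
top pin_a_tip 0.76 [ 0.6217 -0.1639  0.0363] [290.6 127.9]
top pin_a_tip 0.32 [0.4997 0.2734 0.0556] [133.9 170.7]
top ring1 0.83 [0.5817 0.2363 0.058 ] [147.3 141.1]
top ring1 0.76 [0.5927 0.1799 0.0563] [167.8 137.2]
top ring1 0.69 [0.5904 0.2052 0.0563] [158.7 138.1]
top ring1 0.59 [0.6    0.1484 0.0596] [178.9 134.3]
top ring4 0.83 [0.5817 0.2363 0.058 ] [147.3 141.1]
top ring4 0.76 [0.5927 0.1799 0.0563] [167.8 137.2]
top ring4 0.69 [0.5904 0.2052 0.0563] [158.7 138.1]
top ring4 0.59 [0.6    0.1484 0.0596] [178.9 134.3]
top gauge 0.83 [0.5942 0.1493 0.0015] [182.2 140.1]
top gauge 0.32 [ 0.4894 -0.1404  0.0347] [282.7 174.5]
top pointer_tab 0.54 [0.4987 0.2739 0.0564] [133.6 171.1]
side marked_seat 0.9 [ 0.4695 -0.2803  0.035 ] [274.3 261.4]
side pin_a_shank 0.88 [ 0.593  -0.3018  0.0366] [330.7 258.7]
side pin_a_tip 0.85 [ 0.6239 -0.1623  0.0375] [322.6 212.7]
side ring1 0.93 [0.5919 0.1775 0.0592]
[... 580 characters left out ...]
e-02]), 'qd': array([-2.26804670e-04,  3.36773142e-04, -4.98881800e-05, -6.78119590e-04,
       -3.40021712e-04, -1.59306631e-03]), 'tau': array([ 2.35150081e-03, -4.12284422e+01, -2.32212013e+01,  7.30008027e-02,
        3.74880549e-02,  7.47985567e-07]), 'eef_pos': array([0.20031579, 0.53901844, 0.21401243]), 'eef_rot': array([3.24172998e-05, 1.76956281e-01, 9.84218708e-01, 8.64069204e-05]), 'contact_force': array([-0.88538269, -0.14061926,  0.83633639]), 'wrist_torque': array([ 0.02891965, -0.00113211, -0.03842031]), 'grasp_force': 0.0, 'opening': 0.09136631039590318}
top [ 0.38304418 -0.05342566  1.19180991] 410.47180767961174
side [ 0.29841233 -0.8376362   0.771397  ] 418.18315990691065
```

View pics/t0.png

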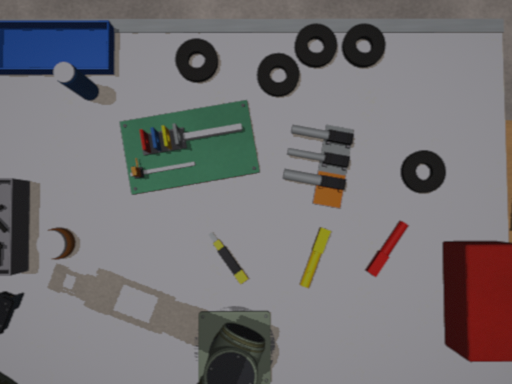

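View pics/s0.png

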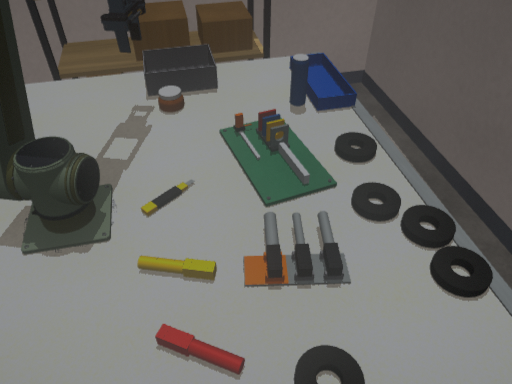

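```bash
python3 - <<'E'
from h import *
a=cv2.imread('pics/t0.png'); b=cv2.imread('pics/s0.png')
f=lambda i,x,y,w,h:cv2.resize(i[y:y+h,x:x+w],(400,300),interpolation=cv2.INTER_CUBIC)
cv2.imwrite('pics/c0.png',np.vstack([np.hstack([f(a,275,115,100,75+25)[:, :],f(a,115,95,150,112)]),np.hstack([f(b,235,205,120,90),f(b,215,100,120,90)])]))
E
```

```text
(no output)
```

View pics/c0.png

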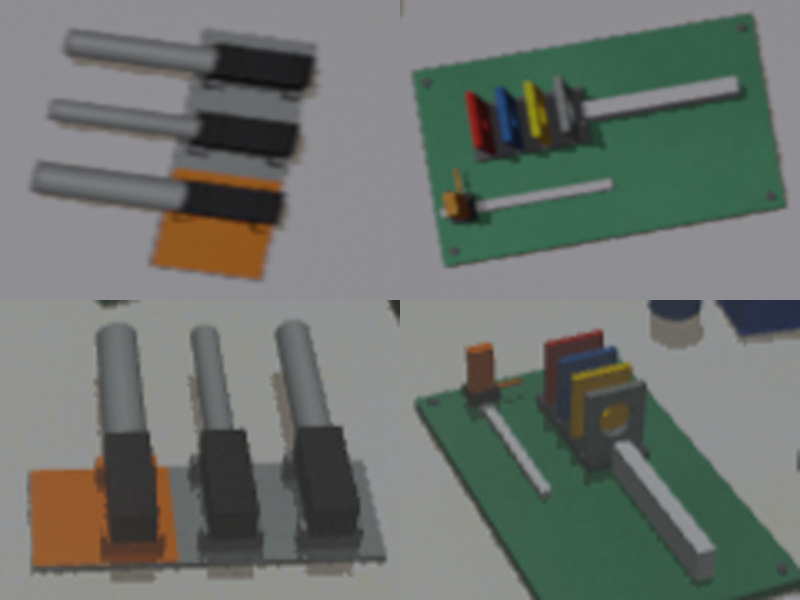

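The orange-seat pin is at top (331,182) and side (274,262). It has the thickest nose, so 30 mm, and ring 2 (yellow) should stop it.

What could be taken for it, in the top view:
- Grey-seat pins: (340,137) and (335,158)
- Yellow look-alike: (316,257)
- Red look-alike: (387,248)
- Knife: (229,258)

I choose the pin on the orange seat; the crop confirms it.

```bash
cat > prof.py <<'E'
from h import *
def gray(n): return cv2.imread(f'pics/{n}.png').astype(np.float32).mean(2)
def samp(img,c,o,yaw,x,y,z):
    "mean profile over y for each x in frame at o,yaw"
    e=np.array([np.cos(yaw),np.sin(yaw)]);n=np.array([-e[1],e[0]])
    P=np.array([[pix2(c,[*(np.array(o)+a*e+b*n),z]) for a in x] for b in y],np.float32)
    return cv2.remap(img,P[...,0],P[...,1],cv2.INTER_LINEAR)
def pix2(c,X):
    k=eyes.camera_params(c); q=np.array(k['R'])@np.array(X)+np.array(k['t']); return k['fx']*q[0]/q[2]+k['cx'],k['fy']*q[1]/q[2]+k['cy']
def edges(p,x):
    d=np.gradient(p,x); i=[j for j in range(2,len(d)-2) if abs(d[j])==abs(d[j-2:j+3]).max() and abs(d[j])>abs(d).max()*.25]
    return [(round(float(x[j])*1000,1),int(d[j]/1000)) for j in i]
E
python3 - <<'E'
from prof import *
im=cv2.imread('pics/t0.png');hsv=cv2.cvtColor(im,cv2.COLOR_BGR2HSV)
m=((hsv[...,0]>60)&(hsv[...,0]<85)&(hsv[...,1]>110)).astype(np.uint8);m[:, 270:]=0;m[220:]=0
c=max(cv2.findContours(m,0,1)[0],key=cv2.contourArea).reshape(-1,2)
w=np.array([onz('top',u,v,.014)[:2] for u,v in c],np.float32)
R=cv2.minAreaRect(w);B=cv2.boxPoints(R);print(R,B)
x=np.arange(-.03,.0301,.0005)
for c,n in(('top','t0'),('side','s0')):
  g=gray(n)
  for ys in((-.165,-.13),(-.13,-.09),(-.09,-.05)):
    p=samp(g,c,(.600,.150),.21,x,np.arange(*ys,.003),.044).mean(0);print('rail',c,ys,edges(p,x))
  for ys in((-.025,-.01),(.01,.025)):
    p=samp(g,c,(.469,-.281),-.19,x,np.arange(*ys,.003),.051).mean(0);print('shank',c,ys,edges(p,x))
  y=np.arange(-.06,.18,.0005)
  p=samp(g,c,(.469,-.281),-.19,np.arange(-.006,.007,.002),y,.051).mean(1);print('pin y z51',c,edges(p,y))
E
```

```text
((0.5728472471237183, 0.12701669335365295), (0.20801694691181183, 0.36560341715812683), 9.686409950256348) [[ 0.43956417  0.28971228]
 [ 0.501079   -0.0706789 ]
 [ 0.7061303  -0.03567889]
 [ 0.6446155   0.32471228]]
rail top (-0.165, -0.13) [(-26.5, -4), (-17.0, 14), (-0.5, -11)]Traceback (most recent call last):
  File "<stdin>", line 11, in <module>
  File "prof.py", line 6, in samp
    P=np.array([[pix2(c,[*(np.array(o)+a*e+b*n),z]) for a in x] for b in y],np.float32)
                 ~~~~^^^^^^^^^^^^^^^^^^^^^^^^^^^^^^
  File "prof.py", line 9, in pix2
    k=eyes.camera_params(c); q=np.array(k['R'])@np.array(X)+np.array(k['t']); return k['fx']*q[0]/q[2]+k['cx'],k['fy']*q[1]/q[2]+k['cy']
ValueError: time passes only in moves, steps and waits
```

```bash
python3 - <<'E'
import re
s=open('h.py').read()
s=s.replace("def save","import pickle\nK={c:eyes.camera_params(c) for c in('top','side')}\ndef save",1).replace("k=eyes.camera_params(c)","k=K[c]"); open('h.py','w').write(s)
s=open('prof.py').read().replace("k=eyes.camera_params(c)","k=K[c]"); open('prof.py','w').write(s)
E
python3 - <<'E'
from prof import *
x=np.arange(-.03,.0301,.0005); yw=.17
for c,n in(('top','t0'),('side','s0')):
  g=gray(n)
  for ys in((-.165,-.13),(-.13,-.09),(-.09,-.05)):
    p=samp(g,c,(.600,.150),yw,x,np.arange(*ys,.003),.044).mean(0);print('rail',c,ys,edges(p,x))
  y=np.arange(-.22,.0,.0005)
  p=samp(g,c,(.600,.150),yw,np.arange(-.005,.006,.002)-.005,y,.044).mean(1);print('rail y',c,edges(p,y))
  for xx in (-.02,0,.02):
    y=np.arange(-.03,.13,.0005)
    p=samp(g,c,(.600,.150),yw,np.arange(-.003,.004,.002)+xx,y,.0915).mean(1);print('plates y',c,xx,edges(p,y))
  for ys in((-.025,-.01),(.01,.025)):
    p=samp(g,c,(.469,-.281),-.19,x,np.arange(*ys,.003),.051).mean(0);print('shank',c,ys,edges(p,x))
  y=np.arange(-.06,.18,.0005)
  p=samp(g,c,(.469,-.281),-.19,np.arange(-.006,.007,.002),y,.051).mean(1);print('pin y z51',c,edges(p,y))
E
```

```text
rail top (-0.165, -0.13) [(-20.5, -4), (-11.5, 14), (5.5, -12)]
rail top (-0.13, -0.09) [(-20.5, -4), (-11.0, 15), (5.5, -12)]
rail top (-0.09, -0.05) [(-20.5, -4), (-11.0, 14), (6.0, -11)]
rail y top [(-206.5, -9), (-204.0, -8), (-176.0, 11), (-10.5, -10)]
plates y top -0.02 [(-22.5, -3), (-20.0, -6), (-17.0, -7), (-7.5, 4), (-6.0, 3), (0.5, 8), (8.5, -11), (21.0, 3), (31.0, 8), (38.5, -9), (48.0, -2), (60.0, 7), (68.0, -5), (76.5, -4), (90.0, 6), (94.5, 3)]
plates y top 0 [(-26.0, -2), (-23.5, -3), (-19.5, -2), (-4.5, 5), (-1.0, 8), (8.0, -9), (22.5, 2), (25.5, 3), (29.0, 8), (38.0, -9), (40.5, -7), (48.5, -3), (59.5, 7), (68.5, -4), (76.0, -3), (89.5, 5)]
plates y top 0.02 [(-5.5, -2), (0.5, 7), (8.0, -4), (24.0, -2), (30.0, 6), (39.0, -4), (54.5, -4), (60.5, 5), (84.0, -4), (92.0, 3)]
shank top (-0.025, -0.01) [(-28.0, -4), (-19.5, -8), (12.5, 8), (20.0, 2)]
shank top (0.01, 0.025) [(-20.0, -10), (12.5, 8), (21.5, 3)]
pin y z51 top [(-36.5, -10), (-33.5, -14), (34.5, 11), (144.0, 7)]
rail side (-0.165, -0.13) [(-9.0, 13), (7.0, -13)]
rail side (-0.13, -0.09) [(-9.0, 14), (7.0, -12)]
rail side (-0.09, -0.05) [(-9.0, 13), (7.5, -12)]
rail y side [(-175.5, 9), (-10.5, -8)]
plates y side -0.02 [(1.0, 4), (9.0, -3), (30.5, 3), (38.0, -4), (40.5, -4), (60.0, 2), (70.5, -2), (93.0, 3), (96.5, 8), (98.0, 8)]
plates y side 0 [(0.0, 4), (9.5, -2), (29.0, 4), (41.0, -4), (42.5, -4), (58.5, 2), (60.5, 2), (98.0, 10)]
plates y side 0.02 [(-22.0, -2), (-8.0, -2), (1.0, 5), (12.0, -3), (17.5, -2), (27.5, 2), (30.5, 3), (41.5, -3), (49.0, -2), (52.0, -2), (53.5, -3), (63.5, 4), (66.5, 6), (73.0, -4), (78.0, -6), (80.5, -6), (86.0, -2), (97.5, 8)]
shank side (-0.025, -0.01) [(-18.5, -10), (14.0, 15)]
shank side (0.01, 0.025) [(-25.0, -6), (-23.0, -5), (-18.5, -16), (15.5, 19)]
pin y z51 side [(-54.0, -3), (36.0, 11), (140.5, 6), (157.5, -8), (160.0, -9), (165.5, -3), (172.5, 2), (174.0, 3)]
```

Emit:
drive_tool(
  plan=[
    [0.6,-1.82,0,0,0,-0.094],
    [1.2,-3.64,0,0,0,-0.188],
    [1.8,-5.46,0,0,0,-0.282],
    [2.4,-7.28,0,0,0,-0.376],
    [3,-9.1,0,0,0,-0.47],
  ],
  gripper=0.62,
  grip_force=25,
)

```text
t: 1.38
eef_pos: [0.2906, 0.2644, 0.2142]
eef_rot: [0.0, 0.402, 0.915, 0.0]
contact_force: [0.5, 1.1, -0.6]
opening: 0.0569
grasp_force: 0.0
```

Emit:
drive_tool(
  plan=[
    [0.6,-1.82,0,0,0,-0.094],
    [1.2,-3.64,0,0,0,-0.188],
    [1.8,-5.46,0,0,0,-0.282],
    [2.4,-7.28,0,0,0,-0.376],
    [3,-9.1,0,0,0,-0.47],
  ],
)

```text
t: 2.0
eef_pos: [0.3808, -0.0089, 0.2144]
eef_rot: [0.001, 0.605, 0.796, 0.001]
contact_force: [1.2, 0.1, -0.5]
opening: 0.0564
grasp_force: 0.0
```

Emit:
drive_tool(
  plan=[
    [0.6,-1.82,0,0,0,-0.094],
    [1.2,-3.64,-0.5,0,0,-0.188],
    [1.8,-5.46,-1,0,0,-0.282],
    [2.4,-7.28,-1.5,0,0,-0.376],
    [2.87,-9.1,-2,0,0,-0.465],
  ],
)

```text
t: 2.62
eef_pos: [0.467, -0.282, 0.1536]
eef_rot: [0.0, 0.772, 0.636, 0.0]
contact_force: [1.1, 0.6, 0.7]
opening: 0.0564
grasp_force: 0.0
```

Emit:
drive_tool(
  plan=[
    [0,0,0,0,0,0],
  ],
)

```text
t: 2.75
eef_pos: [0.4665, -0.283, 0.1523]
eef_rot: [-0.001, 0.772, 0.635, -0.0]
contact_force: [-1.4, 1.3, -0.1]
opening: 0.0566
grasp_force: 0.0
```

Emit:
drive_tool(
  plan=[
    [0,0.1,-1.2,0,0,0],
    [0,0.1,-2.4,0,0,0],
    [0,0.1,-3.4,0,0,0],
    [0,0.1,-4.1,0,0,0],
    [0,0.1,-4.5,0,0,0],
  ],
)

```text
t: 3.38
eef_pos: [0.466, -0.2759, 0.0184]
eef_rot: [-0.001, 0.771, 0.637, -0.0]
contact_force: [-1.0, -0.6, -0.3]
opening: 0.057
grasp_force: 0.0
```

```bash
python3 - <<'E'
from h import *
save('side','s1')
i=cv2.imread('pics/s1.png')[180:310,200:380]; cv2.imwrite('pics/s1c.png',cv2.resize(i,(720,520),interpolation=cv2.INTER_CUBIC)); s=r.sense();print(s['eef_pos'],s['contact_force'])
E
```

```text
[ 0.46550178 -0.27572599  0.01747269] [ 0.54760958  0.40374151 -0.53524829]
```

View pics/s1c.png

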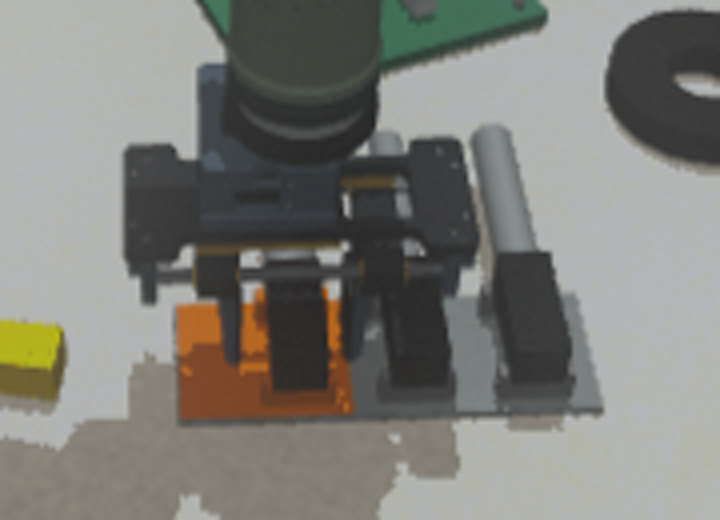

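The fingers straddle the orange-seat shank (crop ~(300,330)), clear of the grey-seat pin at (415,340). I'll close the gripper and lift.

Emit:
drive_tool(
  plan=[
    [0,-0.1,0,0,0,0],
    [0,-0.1,0,0,0,0],
    [0,-0.1,0,0,0,0],
    [0,-0.1,0,0,0,0],
    [0,-0.1,0,0,0,0],
  ],
  gripper=0.0,
  grip_force=25,
)

```text
t: 4.05
eef_pos: [0.4672, -0.2805, 0.0199]
eef_rot: [0.001, 0.771, 0.637, 0.0]
contact_force: [0.3, -0.8, 5.0]
opening: 0.0301
grasp_force: 25.0
```

Emit:
drive_tool(
  plan=[
    [0,0,0.3,0,0,0],
    [0,0,1.0,0,0,0],
    [0,0,2.2,0,0,0],
    [0,0,3.4,0,0,0],
    [0,0,4.0,0,0,0],
  ],
)

```text
t: 4.68
eef_pos: [0.4661, -0.2799, 0.1406]
eef_rot: [0.0, 0.771, 0.637, -0.0]
contact_force: [-0.2, 0.6, -3.2]
opening: 0.0296
grasp_force: 25.0
```

Emit:
drive_tool(
  plan=[
    [0.7,1.0,0,0,0,0.05],
    [1.7,2.6,0,0,0,0.12],
    [2.8,4.2,0,0,0,0.19],
    [3.8,5.8,0,0,0,0.26],
    [4.7,7.1,0,0,0,0.32],
  ],
)

```text
t: 5.3
eef_pos: [0.6069, -0.0649, 0.1383]
eef_rot: [-0.001, 0.659, 0.753, -0.001]
contact_force: [0.1, -0.9, -4.0]
opening: 0.0298
grasp_force: 25.0
```

Emit:
drive_tool(
  plan=[
    [0.5,0.8,-0.5,0,0,0.03],
    [0.73,1.13,-1.0,0,0,0.042],
    [0.73,1.13,-1.5,0,0,0.042],
    [0.73,1.13,-1.8,0,0,0.042],
    [0.73,1.13,-1.8,0,0,0.042],
  ],
)

```text
t: 5.92
eef_pos: [0.6281, -0.0342, 0.0841]
eef_rot: [-0.001, 0.644, 0.765, -0.001]
contact_force: [-0.2, 0.1, -2.5]
opening: 0.03
grasp_force: 25.0
```

```bash
python3 - <<'E'
from prof import *
save('side','s2');save('top','t2')
b=cv2.imread('pics/s2.png');a=cv2.imread('pics/t2.png')
f=lambda i,x,y,w,h:cv2.resize(i[y:y+h,x:x+w],(400,300),interpolation=cv2.INTER_CUBIC)
cv2.imwrite('pics/c2.png',np.hstack([f(b,230,100,160,120),f(a,130,90,160,120)]))
s=r.sense();print(s['eef_pos'],s['eef_rot'],s['contact_force'],s['t'])
E
```

```text
[ 0.62932583 -0.0339426   0.08543938] [3.31118661e-04 6.44201050e-01 7.64856105e-01 1.91055379e-04] [-0.40808992  0.24832524 -2.80715719] 6.025
```

View pics/c2.png

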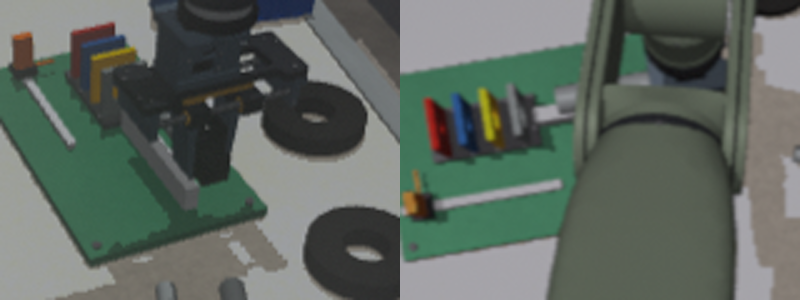

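Emit:
drive_tool(
  plan=[
    [0,0,-0.5,0,0,0],
    [0,0,-1.0,0,0,0],
    [0,0,-1.25,0,0,0],
    [0,0,-1.35,0,0,0],
    [0,0,-1.35,0,0,0],
  ],
)

```text
t: 6.65
eef_pos: [0.6294, -0.0331, 0.0443]
eef_rot: [-0.0, 0.644, 0.765, -0.0]
contact_force: [0.0, -0.2, -3.2]
opening: 0.0303
grasp_force: 25.0
```

```bash
python3 - <<'E'
from prof import *
save('side','s3');save('top','t3')
x=np.arange(-.035,.0351,.0005);O=(.5981,.1497);yw=.168
g=gray('t3')
for z,ys,nm in((.06,(-.06,-.048),'nose z60'),(.075,(-.06,-.048),'nose z75'),(.044,(-.035,-.015),'rail')):
    p=samp(g,'top',O,yw,x,np.arange(*ys,.002),z).mean(0);print(nm,edges(p,x),p[::6].astype(int))
y=np.arange(-.08,.01,.0005);p=samp(g,'top',O,yw,np.arange(-.004,.005,.002),y,.07).mean(1);print('tip y',edges(p,y))
g=gray('s3')
for z,ys,nm in((.074,(-.215,-.205),'shank'),(.074,(-.20,-.19),'shank'),(.044,(-.13,-.09),'rail'),):
    p=samp(g,'side',O,yw,x,np.arange(*ys,.002),z).mean(0);print(nm,edges(p,x))
s=r.sense();print(s['eef_pos'],s['contact_force'])
b=cv2.imread('pics/s3.png');a=cv2.imread('pics/t3.png')
f=lambda i,x,y,w,h:cv2.resize(i[y:y+h,x:x+w],(400,400),interpolation=cv2.INTER_CUBIC)
cv2.imwrite('pics/c3.png',np.hstack([f(b,260,110,100,100),f(a,155,105,60,60)]))
E
```

```text
nose z60 [(-21.5, -5), (-13.0, 6), (-6.0, 4), (-3.0, 5), (5.0, -4), (12.5, -5)] [ 94  93  93  92  84  69  64  74  92 108 120 135 146 141 128 117 101  89
  87  88  89  89  88  88]
nose z75 [(-25.0, -6), (-16.0, 7), (-10.5, 4), (-8.5, 4), (-5.0, 5), (2.0, -4), (5.5, -4), (9.0, -6)] [ 92  92  91  83  67  62  74  93 109 122 136 146 140 127 115  98  88  88
  89  89  89  88  88  88]
rail [(-9.0, 16), (7.5, -16)] [ 73  73  72  73  74  72  64  63  84 132 162 165 165 161 133  91  81  85
  86  88  90  90  90  90]
tip y [(-77.0, 8), (-69.0, 4), (-66.0, 5), (-15.5, -9), (-13.0, -11), (-3.5, 7), (4.0, 7)]
shank [(-25.0, -1), (-20.0, -1), (18.0, 4), (21.5, 2)]
shank [(29.0, 3), (30.5, 3)]
rail [(-21.5, 0), (-18.5, 0), (9.5, -1), (28.0, -1)]
[ 0.62967408 -0.033086    0.04485583] [-0.99083198 -0.32911047 -3.02042767]
```

View pics/c3.png

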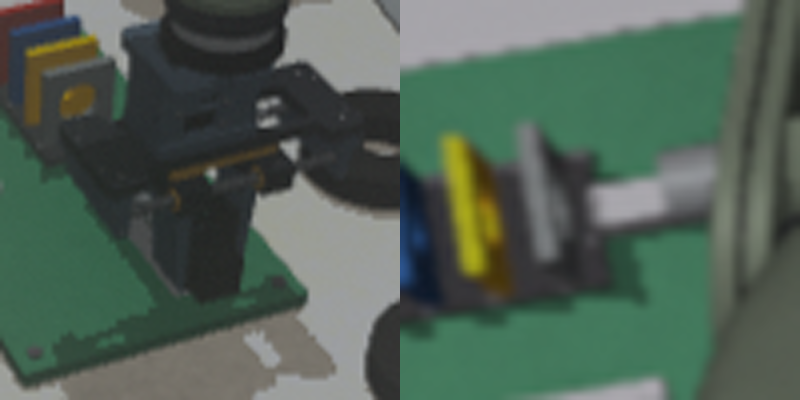

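```bash
cat > meas.py <<'E'
from prof import *
def ratio(n):
    i=cv2.imread(f'pics/{n}.png').astype(np.float32); return i[...,1]/(i[...,2]+1)
x=np.arange(-.03,.0301,.0005);O=(.5981,.1497);yw=.168
def nose(n,ys=(-.064,-.058,-.052)):
  g=ratio(n)
  def half(p):
    m=p.min(); out=[]
    for a,b,s in((0,60,-1),(60,121,1)):
      q=p[a:b]; lev=(np.median(p[:8] if s<0 else p[-8:])+p[50:70].mean())/2
      idx=np.where(q<lev)[0]; j=idx[0] if s<0 else idx[-1]; out.append(round((x[a+j])*1000,1))
    return out
  for yy in ys:
    p=samp(g,'top',O,yw,x,np.arange(yy-.003,yy+.003,.001),.06).mean(0);print('nose',yy,half(p),sum(half(p))/2)
  for yy in(-.035,-.027,-.02):
    p=samp(g,'top',O,yw,x,np.arange(yy-.003,yy+.003,.001),.044).mean(0);print('rail',yy,half(p))
E
python3 -c "
from meas import *
nose('t3')
g=ratio('t3');p=samp(g,'top',O,yw,x,np.arange(-.06,-.05,.001),.06).mean(0);print(np.round(p[::3],2))"
```

```text
nose -0.064 [np.float64(-11.0), np.float64(15.0)] 2.0
nose -0.058 [np.float64(-17.5), np.float64(14.5)] -1.5
nose -0.052 [np.float64(-18.5), np.float64(14.5)] -2.0
rail -0.035 [np.float64(-15.0), np.float64(9.0)]
rail -0.027 [np.float64(-15.0), np.float64(9.0)]
rail -0.02 [np.float64(-15.0), np.float64(9.5)]
[1.56 1.58 1.6  1.61 1.62 1.6  1.56 1.43 1.27 1.14 1.04 1.02 1.01 1.01
 1.01 1.01 1.01 1.01 1.01 1.01 1.01 1.01 1.01 1.01 1.01 1.   1.01 1.01
 1.06 1.18 1.4  1.61 1.74 1.78 1.76 1.76 1.77 1.77 1.77 1.77 1.77]
```

Emit:
drive_tool(
  plan=[
    [-0.03,0.33,0,0,0,0],
    [-0.08,0.65,0,0,0,0],
    [-0.13,0.97,0,0,0,0],
    [-0.18,1.2,0,0,0,0],
    [-0.18,1.2,0,0,0,0],
  ],
)

```text
t: 7.38
eef_pos: [0.6237, 0.0036, 0.0445]
eef_rot: [0.0, 0.643, 0.766, -0.0]
contact_force: [0.8, 0.1, -3.6]
opening: 0.0297
grasp_force: 25.0
```

Emit:
drive_tool(
  plan=[
    [0,0,-0.03,0,0,0],
    [0,0,-0.03,0,0,0],
  ],
)

```text
t: 7.62
eef_pos: [0.6239, 0.0026, 0.0434]
eef_rot: [-0.0, 0.644, 0.765, -0.0]
contact_force: [0.3, 0.2, -2.8]
opening: 0.03
grasp_force: 25.0
```

Emit:
drive_tool(
  plan=[
    [0,0,-0.03,0,0,0],
    [0,0,-0.03,0,0,0],
  ],
)

```text
t: 7.88
eef_pos: [0.624, 0.0026, 0.0429]
eef_rot: [0.0, 0.644, 0.765, 0.0]
contact_force: [-0.2, -0.7, -0.5]
opening: 0.0302
grasp_force: 25.0
```

```bash
python3 - <<'E'
from meas import *
save('top','t4')
nose('t4',(-.058,-.045,-.035,-.025,-.018))
g=gray('t4');y=np.arange(-.06,.02,.0005)
for xx in(-.004,.004,.010):
  p=samp(g,'top',O,yw,[xx-.001,xx,xx+.001],y,.07).mean(1);print('tip y',xx,edges(p,y))
X=np.arange(-.045,.0455,.0005)
for yy in(.004,.034): 
  i=cv2.imread('pics/t4.png').astype(np.float32)
  for nm,h in(('gray',i.mean(2)),('sat',i[...,1]/(i[...,2]+1))):
    p=samp(h,'top',O,yw,X,[yy-.002,yy,yy+.002],.0915).mean(0);print('plate',yy,nm,[e for e in edges(p*(1 if nm=='gray' else 50),X)])
s=r.sense();print(s['eef_pos'],s['contact_force'])
a=cv2.imread('pics/t4.png')
cv2.imwrite('pics/c4.png',cv2.resize(a[110:160,150:210],(720,600),interpolation=cv2.INTER_CUBIC))
E
```

```text
nose -0.058 [np.float64(-28.5), np.float64(30.0)] 0.75
nose -0.045 [np.float64(-30.0), np.float64(30.0)] 0.0
nose -0.035 [np.float64(-30.0), np.float64(30.0)] 0.0
nose -0.025 [np.float64(-30.0), np.float64(22.0)] -4.0
nose -0.018 [np.float64(-3.5), np.float64(18.0)] 7.25
rail -0.035 [np.float64(-30.0), np.float64(30.0)]
rail -0.027 [np.float64(-26.5), np.float64(22.5)]
rail -0.02 [np.float64(-30.0), np.float64(22.0)]
tip y -0.004 [(-49.0, -8), (-43.0, 8), (-39.5, 6), (-35.0, -4), (-31.5, -8), (-29.5, 3), (-27.0, 8), (-25.5, 8), (-19.0, 4), (-17.5, 4), (-15.0, 4), (-7.5, -11), (-3.0, 5), (3.5, 6), (5.0, 7), (9.5, -8), (11.5, -11), (13.0, -11)]
tip y 0.004 [(-50.0, -8), (-44.0, 7), (-36.0, -4), (-34.0, -6), (-32.5, -6), (-30.5, 5), (-28.0, 5), (-20.0, 4), (-18.5, 5), (-16.0, 4), (-8.0, -12), (-2.0, 4), (2.0, 7), (3.5, 8), (8.0, -4), (12.0, -11)]
tip y 0.01 [(-50.5, -4), (-45.0, 5), (-37.0, -5), (-31.0, 6), (-9.0, -7), (-7.5, -8), (-5.5, -8), (-1.0, 6), (1.0, 11), (2.5, 10), (5.0, 8), (13.0, -10)]
plate 0.004 gray [(-28.5, 12), (-25.5, 5), (27.5, -4), (29.0, -4)]
plate 0.004 sat [(29.0, 6)]
plate 0.034 gray [(-29.0, 11), (28.5, -4)]
plate 0.034 sat [(28.5, 7), (31.5, 4)]
[0.62401686 0.00261978 0.04290617] [-0.41127492 -0.36816658 -0.81832489]
```

View pics/c4.png

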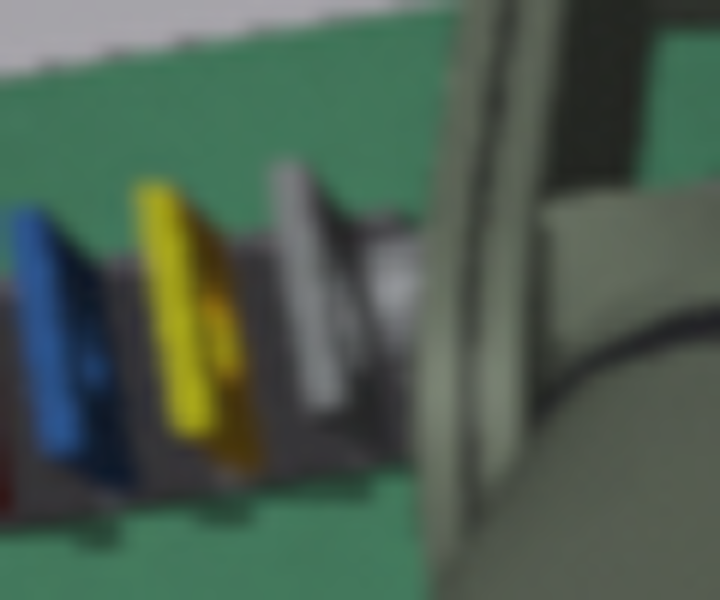

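Emit:
drive_tool(
  plan=[
    [0.02,0.0,0.03,0,0,0],
    [-0.01,0.15,0.03,0,0,0],
    [-0.03,0.28,0.03,0,0,0],
    [-0.03,0.28,0.03,0,0,0],
  ],
)

```text
t: 8.43
eef_pos: [0.6228, 0.0118, 0.0435]
eef_rot: [-0.0, 0.644, 0.765, -0.0]
contact_force: [0.3, -0.6, -3.3]
opening: 0.0298
grasp_force: 25.0
```

Emit:
drive_tool(
  plan=[
    [-0.01,0.06,0,0,0,0],
    [-0.02,0.12,0,0,0,0],
    [-0.02,0.12,0,0,0,0],
  ],
)

```text
t: 8.8
eef_pos: [0.6224, 0.015, 0.0436]
eef_rot: [0.0, 0.644, 0.765, 0.0]
contact_force: [0.7, -0.1, -3.3]
opening: 0.0297
grasp_force: 25.0
```

Emit:
drive_tool(
  plan=[
    [-0.01,0.06,0,0,0,0],
    [-0.025,0.15,0,0,0,0],
    [-0.025,0.15,0,0,0,0],
  ],
)

```text
t: 9.18
eef_pos: [0.6216, 0.0196, 0.0436]
eef_rot: [0.0, 0.644, 0.765, 0.0]
contact_force: [-0.0, 0.0, -2.8]
opening: 0.0303
grasp_force: 25.0
```

Emit:
drive_tool(
  plan=[
    [-0.01,0.06,0,0,0,0],
    [-0.025,0.15,0,0,0,0],
    [-0.025,0.15,0,0,0,0],
  ],
)

```text
t: 9.55
eef_pos: [0.6208, 0.0241, 0.0436]
eef_rot: [-0.0, 0.644, 0.765, 0.0]
contact_force: [-1.0, -0.4, -3.5]
opening: 0.0299
grasp_force: 25.0
```

Emit:
drive_tool(
  plan=[
    [-0.02,0.12,0,0,0,0],
    [-0.04,0.24,0,0,0,0],
    [-0.058,0.34,0,0,0,0],
    [-0.058,0.34,0,0,0,0],
  ],
)

```text
t: 10.05
eef_pos: [0.6191, 0.0344, 0.0436]
eef_rot: [0.0, 0.644, 0.765, 0.0]
contact_force: [0.1, -0.5, -3.6]
opening: 0.03
grasp_force: 25.0
```

Emit:
drive_tool(
  plan=[
    [-0.01,0.06,0,0,0,0],
    [-0.02,0.12,0,0,0,0],
    [-0.02,0.12,0,0,0,0],
  ],
)

```text
t: 10.42
eef_pos: [0.6185, 0.0378, 0.0436]
eef_rot: [0.0, 0.644, 0.765, 0.0]
contact_force: [0.2, -0.4, -3.6]
opening: 0.0298
grasp_force: 25.0
```

Emit:
drive_tool(
  plan=[
    [-0.012,0.07,0,0,0,0],
    [-0.012,0.07,0,0,0,0],
  ],
)

```text
t: 10.68
eef_pos: [0.6182, 0.0399, 0.0436]
eef_rot: [0.0, 0.644, 0.765, 0.0]
contact_force: [-0.2, 0.6, -3.0]
opening: 0.0298
grasp_force: 25.0
```

Emit:
drive_tool(
  plan=[
    [-0.012,0.07,0,0,0,0],
    [-0.012,0.07,0,0,0,0],
  ],
)

```text
t: 10.92
eef_pos: [0.618, 0.0415, 0.0437]
eef_rot: [0.0, 0.644, 0.765, -0.0]
contact_force: [0.4, -2.7, -2.8]
opening: 0.0298
grasp_force: 25.0
```

Emit:
drive_tool(
  plan=[
    [-0.007,0.04,0,0,0,0],
    [-0.012,0.07,0,0,0,0],
    [-0.012,0.07,0,0,0,0],
  ],
)

```text
t: 11.3
eef_pos: [0.6176, 0.0434, 0.0437]
eef_rot: [0.0, 0.644, 0.765, -0.0]
contact_force: [1.4, -5.1, -3.0]
opening: 0.0302
grasp_force: 25.0
```

```bash
python3 - <<'E'
from h import *
for k in range(4):
    save('side',f's5') ; s=r.sense();print(s['eef_pos'],s['contact_force'])
E
```

```text
[0.61763215 0.04342388 0.04368018] [ 0.14531293 -5.52717845 -3.11837771]
[0.61762889 0.04342808 0.04365598] [ 0.26354948 -5.35216566 -2.38498027]
[0.6176094  0.04343361 0.04362095] [ 0.27773767 -4.40972549 -1.99929969]
[0.61761442 0.04340046 0.04362656] [ 0.55482897 -4.57087233 -2.80159133]
```

Emit:
drive_tool(
  plan=[
    [-0.004,0.025,0,0,0,0],
    [-0.004,0.025,0,0,0,0],
    [-0.004,0.025,0,0,0,0],
  ],
)

```text
t: 11.88
eef_pos: [0.6175, 0.0439, 0.0437]
eef_rot: [0.001, 0.644, 0.765, -0.0]
contact_force: [0.9, -6.2, -1.9]
opening: 0.0297
grasp_force: 25.0
```

Emit:
drive_tool(
  plan=[
    [0,0,0,0,0,0],
    [0,0,0,0,0,0],
    [0,0,0,0,0,0],
  ],
)

```text
t: 12.25
eef_pos: [0.6175, 0.0439, 0.0437]
eef_rot: [0.001, 0.644, 0.765, -0.0]
contact_force: [0.2, -6.1, -1.2]
opening: 0.03
grasp_force: 25.0
```

Emit:
drive_tool(
  plan=[
    [0.006,-0.035,0,0,0,0],
    [0.012,-0.07,0,0,0,0],
    [0.018,-0.105,-0.015,0,0,0],
    [0.018,-0.11,-0.025,0,0,0],
    [0.018,-0.11,-0.025,0,0,0],
  ],
)

```text
t: 12.88
eef_pos: [0.618, 0.0417, 0.043]
eef_rot: [-0.0, 0.644, 0.765, 0.0]
contact_force: [0.0, -1.8, -0.6]
opening: 0.0301
grasp_force: 25.0
```

Emit:
drive_tool(
  plan=[
    [0,0,0,0,0,0],
    [0,0,0,0,0,0],
  ],
)

```text
t: 13.12
eef_pos: [0.618, 0.0417, 0.0429]
eef_rot: [0.0, 0.644, 0.765, 0.0]
contact_force: [0.4, -2.2, -0.5]
opening: 0.0298
grasp_force: 25.0
```

Emit:
drive_tool(
  plan=[
    [0.005,-0.03,0,0,0,0],
    [0.005,-0.03,0,0,0,0],
  ],
)

```text
t: 13.38
eef_pos: [0.6181, 0.0409, 0.0429]
eef_rot: [-0.0, 0.644, 0.765, 0.0]
contact_force: [-1.2, -0.6, -0.1]
opening: 0.0302
grasp_force: 25.0
```

Emit:
drive_tool(
  plan=[
    [0,0,0,0,0,0],
    [0,0,0,0,0,0],
  ],
)

```text
t: 13.62
eef_pos: [0.6181, 0.0408, 0.0429]
eef_rot: [-0.0, 0.644, 0.765, 0.0]
contact_force: [0.3, 0.5, 0.5]
opening: 0.0301
grasp_force: 25.0
```

Emit:
drive_tool(
  plan=[
    [0,0,0,0,0,0],
    [0,0,0,0,0,0],
    [0,0,0,0,0,0],
    [0,0,0,0,0,0],
  ],
  gripper=0.62,
)

```text
t: 14.12
eef_pos: [0.6181, 0.0406, 0.0428]
eef_rot: [0.0, 0.644, 0.765, 0.0]
contact_force: [-0.2, -0.5, -0.4]
opening: 0.0566
grasp_force: 0.0
```

Emit:
drive_tool(
  plan=[
    [0,0,0.8,0,0,0],
    [0,0,2,0,0,0],
    [0,0,3.5,0,0,0],
    [0,0,4,0,0,0],
    [0,-1.8,4,0,0,0],
  ],
)

```text
t: 14.75
eef_pos: [0.6189, -0.0114, 0.1639]
eef_rot: [0.001, 0.642, 0.767, 0.001]
contact_force: [0.2, 0.1, -0.5]
opening: 0.0566
grasp_force: 0.0
```

Emit:
drive_tool(
  plan=[
    [-0.3,-1.9,0,0,0,0],
    [-0.6,-3.8,0,0,0,0],
    [-0.6,-5,0,0,0,0],
    [-0.6,-5,0,0,0,0],
  ],
)

```text
t: 15.25
eef_pos: [0.5992, -0.1658, 0.1615]
eef_rot: [-0.001, 0.645, 0.764, -0.001]
contact_force: [-0.5, 0.9, 0.7]
opening: 0.0563
grasp_force: 0.0
```

```bash
python3 - <<'E'
from prof import *
save('side','s6');save('top','t6')
lm('top','pointer_tab',2);lm('side','pointer_tab',2);lm('top','pin_a_shank',4)
b=cv2.imread('pics/s6.png');a=cv2.imread('pics/t6.png')
f=lambda i,x,y,w,h:cv2.resize(i[y:y+h,x:x+w],(400,400),interpolation=cv2.INTER_CUBIC)
cv2.imwrite('pics/c6.png',np.hstack([f(b,220,95,110,110),f(a,120,95,120,120)]))
s=r.sense();print(s['eef_pos'],s['eef_rot'],s['t'])
O=(.5981,.1497);yw=.168
for c,n in(('top','t6'),('side','s6')):
  i=cv2.imread(f'pics/{n}.png').astype(np.float32);g=i[...,2]-i[...,0]
  y=np.arange(.10,.17,.0005);p=samp(g,c,O,yw,np.arange(-.084,-.07,.002),y,.075).mean(1);print(c,'tab',edges(p,y))
  g=i.mean(2);y=np.arange(-.16,.03,.0005);p=samp(g,c,O,yw,np.arange(-.004,.005,.002),y,.074).mean(1);print('pin',edges(p,y))
  y=np.arange(-.03,.13,.0005);p=samp(g,c,O,yw,np.arange(-.024,-.016,.002),y,.0915).mean(1);print('plates',edges(p,y))
E
```

```text
top pointer_tab 0.59 [0.5025 0.2746 0.0537] [133.7 169.8]
side pointer_tab 0.55 [0.5005 0.2673 0.0555] [239.2 120.1]
top pin_a_shank 0.54 [ 0.5903 -0.3017  0.0396] [339.5 138.5]
[ 0.59999523 -0.16215268  0.16244892] [-4.23814100e-04  6.43193311e-01  7.65703719e-01  2.18959710e-06] 15.5
top tab [(118.5, 7), (129.0, 10), (141.0, -21)]
pin [(-152.0, -4), (-144.0, -13), (-74.5, 13), (-3.0, -10), (4.0, 7), (26.5, -9)]
plates [(0.5, 11), (9.0, -10), (30.5, 10), (39.5, -10), (49.5, -4), (60.5, 9), (69.0, -5), (77.5, -4), (90.5, 7), (96.0, 4)]
side tab [(131.0, 9), (143.5, -13)]
pin [(-79.0, 1), (-3.5, 2), (-2.0, 2), (-0.5, 2), (1.0, 2), (25.5, 5)]
plates [(-24.0, -2), (-1.0, 5), (1.0, 5), (9.5, -3), (29.0, 3), (31.0, 3), (39.5, -4), (41.0, -4), (98.5, 10), (101.5, 8)]
```

View pics/c6.png

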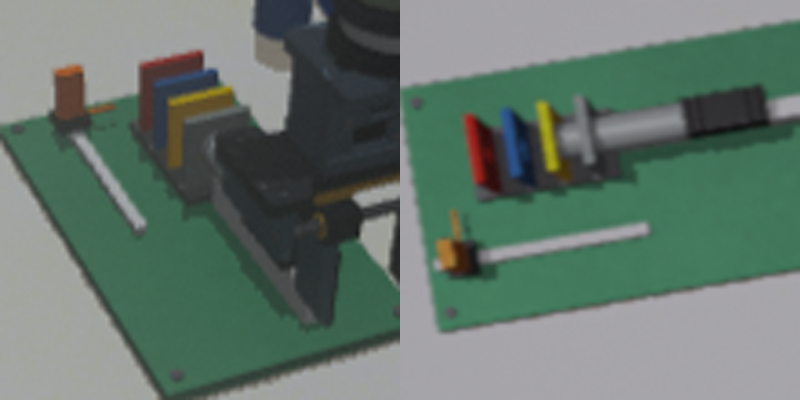

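Top view: the pin lies through ring 1, with its nose against the yellow ring 2 (crop ~(565,135)). The head is at rest and the pointer stands at (455,255), y ≈ 135 mm. Next I pinch the tab across y.

Emit:
drive_tool(
  plan=[
    [-0.34,1.44,0,0,0,0.157],
    [-0.68,2.88,0,0,0,0.314],
    [-1.02,4.32,0,0,0,0.471],
    [-1.36,5.76,0,0,0,0.628],
    [-1.7,7.2,0,0,0,0.785],
  ],
)

```text
t: 16.12
eef_pos: [0.5483, 0.0551, 0.1629]
eef_rot: [0.0, 0.299, 0.954, 0.0]
contact_force: [-0.2, 0.1, 0.4]
opening: 0.0566
grasp_force: 0.0
```

Emit:
drive_tool(
  plan=[
    [-0.34,1.44,0,0,0,0.157],
    [-0.68,2.88,0,0,0,0.314],
    [-1.02,4.32,0,0,0,0.471],
    [-1.36,5.76,0,0,0,0.628],
    [-1.68,7.2,0,0,0,0.785],
  ],
)

```text
t: 16.75
eef_pos: [0.4974, 0.2709, 0.1629]
eef_rot: [0.0, -0.089, 0.996, 0.0]
contact_force: [-0.1, 0.3, -0.4]
opening: 0.0569
grasp_force: 0.0
```

Emit:
drive_tool(
  plan=[
    [0,0,0,0,0,0],
    [0,0,0,0,0,0],
  ],
)

```text
t: 17.0
eef_pos: [0.4981, 0.2688, 0.1627]
eef_rot: [-0.0, -0.086, 0.996, -0.0]
contact_force: [-0.1, -0.1, 0.4]
opening: 0.0569
grasp_force: 0.0
```

Emit:
drive_tool(
  plan=[
    [0,0,-1.2,0,0,0],
    [0,0,-2.4,0,0,0],
    [0,0,-3.3,0,0,0],
    [0,0,-3.9,0,0,0],
    [0,0,-3.9,0,0,0],
  ],
)

```text
t: 17.62
eef_pos: [0.4979, 0.267, 0.0447]
eef_rot: [-0.002, -0.085, 0.996, -0.001]
contact_force: [0.3, 0.5, 0.7]
opening: 0.0563
grasp_force: 0.0
```

Emit:
drive_tool(
  plan=[
    [0,0,0,0,0,0],
    [0,0,0,0,0,0],
    [0,0,0,0,0,0],
    [0,0,0,0,0,0],
    [0,0,0,0,0,0],
  ],
  gripper=0.0,
  grip_force=10,
)

```text
t: 18.25
eef_pos: [0.4987, 0.2687, 0.046]
eef_rot: [0.0, -0.085, 0.996, 0.0]
contact_force: [-0.3, 0.5, 1.1]
opening: 0.012
grasp_force: 10.0
```

Emit:
drive_tool(
  plan=[
    [0.09,-0.5,0,0,0,0],
    [0.2,-1.2,0,0,0,0],
    [0.33,-1.95,0,0,0,0],
    [0.46,-2.7,0,0,0,0],
    [0.56,-3.31,0,0,0,0],
  ],
)

```text
t: 18.88
eef_pos: [0.5159, 0.1674, 0.046]
eef_rot: [0.0, -0.085, 0.996, 0.0]
contact_force: [0.9, 2.0, 1.4]
opening: 0.0119
grasp_force: 10.0
```

Emit:
drive_tool(
  plan=[
    [0,0,0,0,0,0],
    [0,0,0,0,0,0],
    [0,0,0,0,0,0],
  ],
)

```text
t: 19.25
eef_pos: [0.5156, 0.1695, 0.046]
eef_rot: [0.0, -0.086, 0.996, -0.0]
contact_force: [1.2, -1.3, 3.4]
opening: 0.0116
grasp_force: 10.0
```

Gauge y ≈ 33 mm. I'll release the tab, rise and check.

Emit:
drive_tool(
  plan=[
    [0,0,0,0,0,0],
    [0,0,0,0,0,0],
    [0,0,0,0,0,0],
    [0,0,0,0,0,0],
  ],
  gripper=0.4,
)

```text
t: 19.75
eef_pos: [0.5153, 0.1694, 0.0457]
eef_rot: [-0.0, -0.086, 0.996, 0.0]
contact_force: [0.5, -0.6, -0.6]
opening: 0.0362
grasp_force: 0.0
```

Emit:
drive_tool(
  plan=[
    [0,0,0.8,0,0,0],
    [0,0,2.2,0,0,0],
    [0,0,4,0,0,0],
    [-1,0.5,5,0,0,0],
    [-2.5,1,5,0,0,0],
  ],
)

```text
t: 20.38
eef_pos: [0.4419, 0.2003, 0.1985]
eef_rot: [0.003, -0.085, 0.996, 0.001]
contact_force: [0.3, 1.2, -0.9]
opening: 0.0367
grasp_force: 0.0
```

Emit:
drive_tool(
  plan=[
    [-1,1.6,0,0,0,0],
    [-2,3,0,0,0,0],
    [-2.5,4.5,0,0,0,0],
    [-2.5,6,0,0,0,0],
    [-2.5,6,0,0,0,0],
  ],
)

```text
t: 21.0
eef_pos: [0.3651, 0.3817, 0.1955]
eef_rot: [0.0, -0.087, 0.996, 0.0]
contact_force: [1.4, 0.1, -0.2]
opening: 0.0367
grasp_force: 0.0
```

```bash
python3 - <<'E'
from prof import *
save('side','s7');save('top','t7')
b=cv2.imread('pics/s7.png');a=cv2.imread('pics/t7.png')
f=lambda i,x,y,w,h:cv2.resize(i[y:y+h,x:x+w],(400,400),interpolation=cv2.INTER_CUBIC)
cv2.imwrite('pics/c7.png',np.hstack([f(b,210,75,120,120),f(a,120,95,120,120)]))
s=r.sense();print(s['eef_pos'],s['t'])
O=(.5981,.1497);yw=.168
for c,n in(('top','t7'),('side','s7')):
  i=cv2.imread(f'pics/{n}.png').astype(np.float32);g=i[...,2]-i[...,0]
  y=np.arange(.0,.07,.0005);p=samp(g,c,O,yw,np.arange(-.084,-.07,.002),y,.075).mean(1);print(c,'tab',edges(p,y))
  g=i.mean(2);y=np.arange(-.16,.03,.0005);p=samp(g,c,O,yw,np.arange(-.004,.005,.002),y,.074).mean(1);print('pin',edges(p,y))
  y=np.arange(-.03,.13,.0005);p=samp(g,c,O,yw,np.arange(-.024,-.016,.002),y,.0915).mean(1);print('plates',edges(p,y))
E
```

```text
[0.36506398 0.37891014 0.19541967] 21.1
top tab [(26.5, 9), (39.5, -18)]
pin [(-152.0, -4), (-144.0, -11), (-76.0, 12), (-74.5, 11), (-3.0, -9), (4.0, 6), (26.5, -7)]
plates [(0.5, 10), (9.0, -8), (30.5, 9), (39.5, -9), (49.5, -3), (60.5, 7), (69.0, -5), (78.5, -3), (90.5, 6)]
side tab [(29.5, 10), (42.0, -13)]
pin [(-74.5, 9), (-5.5, -4), (-3.5, -3), (2.5, -2), (5.0, -2), (25.5, 4)]
plates [(-24.0, -2), (-1.0, 4), (1.0, 4), (10.0, -2), (29.0, 3), (31.0, 3), (39.5, -4), (41.0, -4), (98.5, 9), (101.5, 8)]
```

View pics/c7.png

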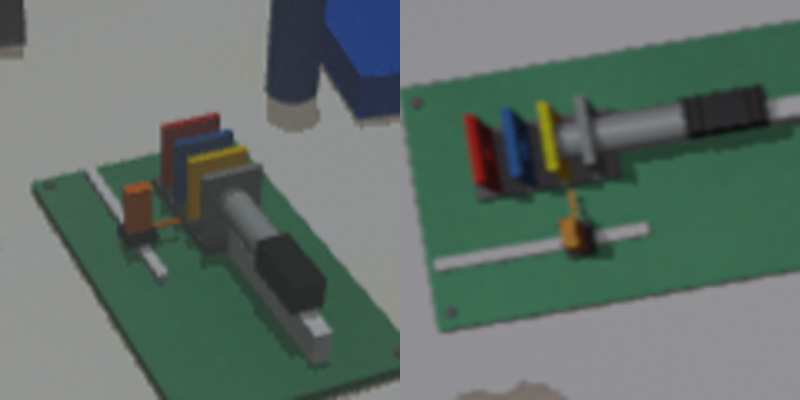

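The tab (crop (575,235), y ≈ 34 mm) stands beside the yellow ring 2. The pin rests with its nose against that ring, and the robot is clear.

```bash
python3 -c "
from cell import r
print(r.sign_off())"
```

```text
the job is handed in; nothing more can be done
None
```

The 30 mm pin from the orange seat was stopped by ring 2 (yellow), pressed to about 4 mm of head travel (about 6 N) and left with its nose against that ring. The pointer stands beside ring 2, the other two pins were not touched, and the job was handed in at about 21 s.

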